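# Pack the finished jars from the labeller's catch tray

## Robot

A 6-joint arm with a two-finger parallel gripper is mounted at the origin on the work surface. World frame = base frame: x ahead of the robot, y to its left, z up, the work surface at z = 0. Lengths are in mm, angles in degrees, forces in N, time in s.
With the tool pointing down it reaches from about 350 to 850 mm from the base axis. Payload 8.1 kg.
Tool frame: the origin (TCP) lies between the finger pads; the fingertips stand 22 mm ahead of it and the grasp point (between the pads) lies 3 mm ahead of it (r.nose_length is the z of the fingertips in the tool frame, in mm); z points along the fingers, x is the direction in which the jaws open and shut, and the axes are right-handed (so a half turn about z gives the same grasp; the last joint's range is limited). The gripper opens to 85 mm and grips with 20 to 120 N. Pads are 22 mm wide; open, the fingers measure 114 mm over their backs; the gripper's body (76 mm by 85 mm) begins 54 mm behind the grasp point. The pads swing forward as they close: fully open they stand 13 mm farther back than shut.
Start: joints at [68.216, 7.471, 85.268, -0, 87.261, -4.893], TCP at [174.307, 574.128, 253.292] pointing down, gripper open.
Joint ranges: [-169.43, 169.43], [-51.17, 129.36], [1.28, 143.12], [-76.62, 256.62], [0, 156.53], [-152.29, 152.29]. Speed limits (degrees/s): [136.94, 136.94, 159.86, 180, 180, 180].

## Interface

Orientations are given as [roll, pitch, yaw] about the fixed x, y, z axes, in that order (R = Rz(yaw) Ry(pitch) Rx(roll)).
In Python, from bench import r gives the robot as it stands.
- The arm moves only by the shell command python3 -m jog 'ROWS' [FORCE]. ROWS is JSON, a list of rows, each a list of 5 numbers: the shift along the tool's x, y, z in m, then the turn about the tool's z in degrees, then the opening in per cent of the stroke, from 0 (shut) to 100 (fully open). A call has 1 to 8 rows; each row is the pose to reach, as a shift and turn from the pose measured when the call began, along the tool's axes at that moment; what a row does not reach only later rows make up. A row lasts 1/10 s, in which the tool goes at most 50 mm and 8.59 degrees, less where a joint would pass 70% of its speed; a pose out of reach is approached as far as the arm can. A call with a gripper value outside its range is refused whole. The fingers move at their own pace and stop on an object; FORCE is the grip in N (left out, the last holds). Time passes only in rows, so rows that repeat a pose let the fingers close. It gives the time, the measured TCP pose, the force and the opening at its end, in the units of the state.
- r.sense(): the state, without advancing time (a new reading comes with each control period).
- r.snapshot(name): name is "side" or "top" or "wrist"; returns a dict with "image" (400x640x3 uint8, red, green, blue), "K" (3x3 intrinsics, pixels), "T" (4x4, takes a point from camera to world coordinates); the wrist camera has in their place "tool_from_camera" (4x4, takes a point from camera to tool coordinates, whose origin is the TCP and whose axes are the tool frame's). Camera axes: x right, y down, z forward; pixel columns grow to the right and rows downward; lengths in mm; the calibration is good to about 2 mm. A picture is of the moment at which its call begins: read the wrist's pose just before it. There is no depth.
- r.hand_in(): hands the job in, once; it reports no verdict.
Trained networks look in a picture, given as the dict that the camera call returned (one of the last four; its "shot" number tells which), for a name from the list of things; names that differ only in an ending like _2 or _b are one class to them, and where a whole thing is asked for, a point or a joint stands for the part that bears it (a point fixed in the world has none). Each returns a list of dicts, best first, with "conf" (0 to 1); they miss things now and then, are a little off and sometimes report something else, mostly with a low value. They report only what shows in the picture. A call takes as long as a camera call.
- r.search_frame(picture, label): "bbox" ([left, top, right, bottom] in pixels, round what is visible of it).
- r.pinpoint(picture, label): "uv" ([column, row] in pixels: a listed point, or the origin of a listed thing).
The state is a dict: "time": time; "joint_pos": joint angles; "qd": joint speeds; "joint_efforts": joint torques, N m; "tool_pos": TCP position; "tcp_rot": TCP orientation; "ft_force": force on the tool from outside, world axes, zero at the start; "wrist_torque": the same for the moment, N m; "finger_gap": finger opening in mm.
Only numpy, scipy, OpenCV 4.12 (cv2) and the standard library are available. Lean on these libraries where they do the work, as an engineer would, in place of code of your own. Each camera call takes 0.05 s, during which the arm holds its last target. There are 200 camera calls.

## Task

Two freshly labelled jars are in the catch tray of the labeller, one standing and one fallen on its side: pack both upright in the two empty compartments of the wooden tote, one in each, set right down on its floor. First stand the fallen jar up on the round cork mat and let go of it, then take it again and put it in the tote; the standing jar may go before or after. Set the jars down gently rather than dropping or knocking them over, and leave the jar already packed and the other things on the bench where they are.

Things in the scene. Friction and masses are not known exactly. Their poses are not given: they have to be found in the camera images.
- labeller: grey bench labelling machine with an open aluminium catch tray, fixed to the bench. Origin: centre of the tray's underside. Tray inside 260 mm (its x) by 310 mm (its y), floor 6 mm above the origin, rim 24 mm above the origin; the machine and its chute stand at the tray's -y side, from y = -140 mm outward, up to 200 mm high.
- jar_fallen: square amber glass jar with a paper label on two sides and a round white screw cap, 118 mm tall: glass body 56 x 56 mm by 92 mm, cap 50 mm across from 98 to 118 mm above the base, about 0.26 kg. Origin: centre of its base; its z axis runs from base to cap, x and y are square to the flat sides. It lies flat on one side in the catch tray, cap roughly away from the robot (tray +x).
- jar_standing: square amber glass jar with a paper label on two sides and a round white screw cap, 118 mm tall: glass body 56 x 56 mm by 92 mm, cap 50 mm across from 98 to 118 mm above the base, about 0.26 kg. Origin: centre of its base; its z axis runs from base to cap, x and y are square to the flat sides. It stands upright in the catch tray. Its place and that of the fallen jar may be swapped.
- tote: plywood tote, fixed to the bench, 234 mm (its x) by 82 mm (its y) by 80 mm high, one row along its x of three compartments, each 70 x 70 mm inside, walls and dividers 6 mm, floor 8 mm thick. Origin: centre of its underside.
- cell_near (a point): centre of the floor of the empty compartment at the tote's -x end (nearest the robot); axes as the tote's
- cell_mid (a point): centre of the floor of the empty middle compartment; axes as the tote's
- mat: round cork mat, fixed, 160 mm across and 4 mm thick. Origin: centre of its underside.
- jar_packed: square amber glass jar with a paper label on two sides and a round white screw cap, 118 mm tall: glass body 56 x 56 mm by 92 mm, cap 50 mm across from 98 to 118 mm above the base, about 0.26 kg. Origin: centre of its base; its z axis runs from base to cap, x and y are square to the flat sides. It already stands in the compartment at the tote's +x end; leave it there.
- round_jar: round glass jar with wooden cap, 68 mm across, 85 mm tall, standing beyond the mat. Origin: centre of its base. Leave it alone.
- label_roll: roll of labels, 84 mm across, 50 mm tall, beyond the mat. Origin: centre of its base. Leave it alone.
- brush_pot: white ceramic pot, 80 mm across, 100 mm tall, left of the tote. Origin: centre of its base. Leave it alone.
- carton: small cardboard carton, 100 x 70 x 50 mm, left of the tote. Origin: centre of its base. Leave it alone.

How it is judged (in metres and radians):
On the way, in this order (a step that is already met when the one before it is completed fails the run):
1. the fallen jar stands upright on the cork mat, let go and at rest (horizontal distance between jar_fallen and mat below 0.06 m and height (world z) of jar_fallen below 0.009 m and angle between jar_fallen's own z axis and vertical below 0.1 rad and contact force between the fingers and jar_fallen below 0.1 N and linear speed of jar_fallen below 0.03 m/s), for 0.2 s.
2. the jar that had fallen stands in an empty compartment of the tote, let go (((horizontal distance between jar_fallen and cell_near below 0.018 m and z of jar_fallen in the frame of cell_near below 0.008 m and angle between jar_fallen's own z axis and vertical below 0.12 rad) or (horizontal distance between jar_fallen and cell_mid below 0.018 m and z of jar_fallen in the frame of cell_mid below 0.008 m and angle between jar_fallen's own z axis and vertical below 0.12 rad)) and contact force between the fingers and jar_fallen below 0.1 N), for 0.2 s.
At the end, for the whole second after the job is handed in: Both jars stand in the two empty compartments, one in each: upright within 0.12 rad, within 18 mm of the compartment's centre and with the base less than 8 mm above its floor, let go and at rest; the packed jar still stands upright in its compartment ((((horizontal distance between jar_fallen and cell_near below 0.018 m and z of jar_fallen in the frame of cell_near below 0.008 m and angle between jar_fallen's own z axis and vertical below 0.12 rad) and (horizontal distance between jar_standing and cell_mid below 0.018 m and z of jar_standing in the frame of cell_mid below 0.008 m and angle between jar_standing's own z axis and vertical below 0.12 rad)) or ((horizontal distance between jar_fallen and cell_mid below 0.018 m and z of jar_fallen in the frame of cell_mid below 0.008 m and angle between jar_fallen's own z axis and vertical below 0.12 rad) and (horizontal distance between jar_standing and cell_near below 0.018 m and z of jar_standing in the frame of cell_near below 0.008 m and angle between jar_standing's own z axis and vertical below 0.12 rad))) and contact force between the fingers and jar_fallen below 0.1 N and contact force between the fingers and jar_standing below 0.1 N and linear speed of each of jar_fallen, jar_standing below 0.03 m/s and angle between jar_packed's own z axis and vertical below 0.12 rad); the robot touches nothing.
It fails at once if a jar falls, is dropped or is knocked (faster than 0.5 m/s, a fall of about 13 mm, while not in the fingers) ((contact force between the fingers and jar_fallen below 0.1 N and linear speed of jar_fallen above 0.5 m/s) or (contact force between the fingers and jar_standing below 0.1 N and linear speed of jar_standing above 0.5 m/s)).
It fails at once if a bystander is moved by more than 30 mm (distance of any of jar_packed, round_jar, label_roll, brush_pot, carton from where it was at the start of the episode above 0.03 m).
It also fails if it takes over 70 s, if anything falls off the work surface, if the arm or the gripper's body presses on something with over 40 N, if the wrist force passes 120 N, or if a joint passes its speed limit or range.

## Working session

There is one attempt and no reset: what is moved stays moved. The work goes in short steps, Python scripts to look and compute and a shell command to move; the robot and the scene stay as the last step left them, time stands still between calls to the robot, and variables do not carry over. Pictures are saved under pics/ and viewed, about 8 in all and at most 12, crops included, and the job is handed in when it is done.

```bash
ls; mkdir -p pics
python3 - <<'E'
from bench import r
import cv2
s=r.sense();print(s['tool_pos'],s['tcp_rot'],s['finger_gap'],s['time'])
for n in ('side','top'):
    p=r.snapshot(n);cv2.imwrite(f'pics/{n}0.png',p['image'][:,:,::-1])
    print(n,p['K'].tolist() if hasattr(p['K'],'tolist') else p['K'],p['T'])
    for l in ('labeller','jar_fallen','jar_standing','tote','cell_near','cell_mid','mat','jar_packed','brush_pot','carton'):
        a=r.pinpoint(p,l)[:4];b=r.search_frame(p,l)[:4]
        print(l,[([round(x) for x in d['uv']],round(d['conf'],2)) for d in a],[([round(x) for x in d['bbox']],round(d['conf'],2)) for d in b])
print(r.sense()['time'])
E
```

```text
pics
[174.10370716 573.62639261 252.21779896] [-1.79989631e+02  1.09563567e-01  7.31093421e+01] 85.09395189976087 0.0
side [[377.8487632143133, 0.0, 317.4543899900092], [0.0, 377.8487632143133, 204.56523821860887], [0.0, 0.0, 1.0]] [[ 9.31828812e-01 -2.21051562e-01  2.87804227e-01  1.98361215e+02]
 [-3.62486272e-01 -6.04733344e-01  7.09155332e-01 -7.03798772e+02]
 [ 1.72849192e-02 -7.65136451e-01 -6.43636110e-01  7.75434026e+02]
 [ 0.00000000e+00  0.00000000e+00  0.00000000e+00  1.00000000e+00]]
labeller [([369, 303], 0.9)] [([264, 159, 336, 204], 0.73), ([303, 241, 568, 399], 0.68)]
jar_fallen [([342, 276], 0.89)] [([341, 253, 388, 293], 0.97)]
jar_standing [([371, 323], 0.93)] [([359, 286, 392, 338], 0.7), ([338, 254, 389, 292], 0.65)]
tote [([301, 181], 0.72)] [([263, 153, 337, 203], 0.81)]
cell_near [([282, 193], 0.7)] [([262, 158, 337, 206], 0.69)]
cell_mid [([297, 186], 0.92)] [([261, 157, 334, 200], 0.87)]
mat [([319, 229], 0.94)] [([290, 211, 347, 248], 0.84)]
jar_packed [([320, 175], 0.89)] [([308, 142, 330, 168], 0.65)]
brush_pot [([246, 158], 0.7)] [([233, 130, 252, 164], 
[... 628 characters left out ...]
 181, 414, 224], 0.63)]
jar_standing [([398, 222], 0.63), ([444, 214], 0.56)] [([435, 201, 469, 228], 0.66)]
tote [([259, 216], 0.58), ([400, 221], 0.55), ([313, 156], 0.5), ([182, 267], 0.17)] [([230, 169, 280, 258], 0.61)]
cell_near [([262, 236], 0.93)] [([229, 168, 280, 256], 0.75)]
cell_mid [([253, 215], 0.89)] [([226, 168, 279, 256], 0.85), ([153, 251, 193, 282], 0.51)]
mat [([328, 220], 0.81), ([346, 154], 0.62), ([448, 215], 0.46)] [([301, 192, 357, 245], 0.56)]
jar_packed [([251, 193], 0.69)] [([235, 173, 263, 203], 0.72)]
brush_pot [([182, 262], 0.65), ([423, 206], 0.6), ([325, 220], 0.39)] [([156, 249, 193, 282], 0.86)]
carton [([186, 179], 0.89)] [([168, 157, 197, 192], 0.97)]
2.1
```

View pics/top0.png

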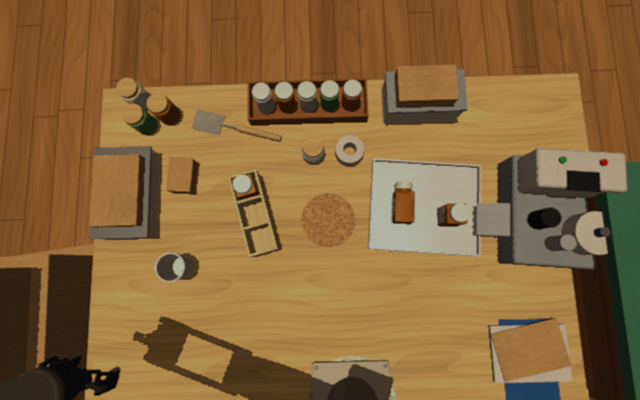

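View pics/side0.png

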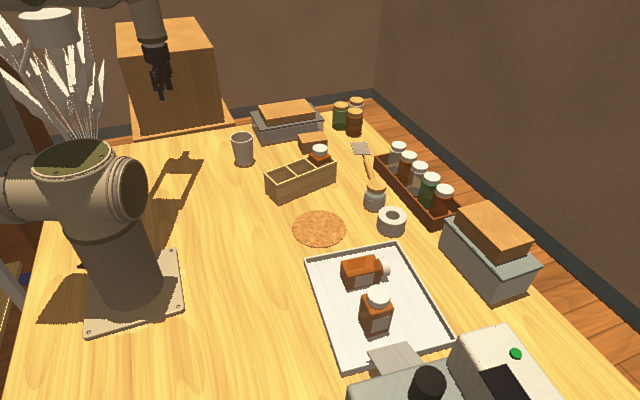

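```bash
cat > h.py <<'E'
import numpy as np, cv2
from scipy.spatial.transform import Rotation as Ro
from bench import r
def ray(K,T,uv):
    d=np.linalg.inv(K)@[uv[0],uv[1],1]; d=T[:3,:3]@d; return T[:3,3],d/np.linalg.norm(d)
def tri(rs):
    A=0;b=0
    for o,d in rs:
        P=np.eye(3)-np.outer(d,d);A=A+P;b=b+P@o
    x=np.linalg.solve(A,b); return x,[np.linalg.norm(np.cross(x-o,d)) for o,d in rs]
def atz(rr,z): o,d=rr; return o+d*(z-o[2])/d[2]
def toolT():
    s=r.sense();T=np.eye(4);T[:3,:3]=Ro.from_euler('xyz',s['tcp_rot'],degrees=True).as_matrix();T[:3,3]=s['tool_pos'];return T
def snap(n):
    if n=='wrist':
        T=toolT();p=r.snapshot(n);p['T']=T@np.array(p['tool_from_camera'])
    else: p=r.snapshot(n)
    p['K']=np.array(p['K']);p['T']=np.array(p['T']);return p
E
python3 - <<'E'
from h import *
np.set_printoptions(precision=1,suppress=True)
S=snap('side');T=snap('top')
pts=dict(fallen=([342,276],[397,223]),standing=([371,323],[444,214]),near=([282,193],[262,236]),mid=([297,186],[253,215]),mat=([319,229],[328,220]),packed=([320,175],[251,193]),lab=([369,303],[420,206]))
for k,(a,b) in pts.items():
    a=ray(S['K'],S['T'],a);b=ray(T['K'],T['T'],b);print(k,*tri([a,b]),'side z=8',atz(a,8),'top z=8',atz(b,8))
print(snap('wrist')['tool_from_camera'])
E
```

```text
fallen [ 491.9 -152.3   16.1] [np.float64(2.2012508103012736), np.float64(2.2012508103012554)] side z=8 [ 497.2 -146.8    8. ] top z=8 [ 490.5 -153.2    8. ]
standing [ 510.1 -293.5    1.9] [np.float64(3.881958071328662), np.float64(3.8819580713285515)] side z=8 [ 503.7 -295.9    8. ] top z=8 [ 513.1 -292.9    8. ]
near [460.8 247.4  -1.8] [np.float64(3.604057528957802), np.float64(3.604057528957893)] side z=8 [454.  236.2   8. ] top z=8 [463.6 245.1   8. ]
mid [524.  275.6  -9. ] [np.float64(4.877359684641113), np.float64(4.877359684641197)] side z=8 [512.2 255.2   8. ] top z=8 [526.6 271.4   8. ]
mat [508.4  48.6  -4.1] [np.float64(1.9258085780945224), np.float64(1.9258085780945389)] side z=8 [505.4  36.5   8. ] top z=8 [505.3  49.4   8. ]
packed [596.3 273.6  19.5] [np.float64(5.360011816264292), np.float64(5.360011816264469)] side z=8 [607.8 287.7   8. ] top z=8 [593.2 277.2   8. ]
lab [ 539.3 -230.1  -18.6] [np.float64(3.364954918526249), np.float64(3.3649549185261898)] side z=8 [ 524.6 -245.3    8. ] top z=8 [ 539.  -224.1    8. ]
[[   1.     0.    -0.    -0.2]
 [  -0.     1.     0.3  -72.5]
 [   0.    -0.3    1.  -121.9]
 [   0.     0.     0.     1. ]]
```

Top: tote at (255,214) with the packed jar at its far end, mat (328,220), fallen jar (404,203) with its cap at (404,185), standing jar (455,214) near the machine's chute. The side view agrees: the lying jar's cap points to +x. The tool can only point down, so I'll grip the fallen jar by its cap and let it pivot upright. I'll look at the tote first, since it is on the way.

```bash
cat >> h.py <<'E'
def to(x,y,z,yaw=None):
    T=toolT();s=r.sense();d=T[:3,:3].T@(np.array([x,y,z])-T[:3,3])
    t=0 if yaw is None else -((yaw-s['tcp_rot'][2]+180)%360-180)
    print('shift',np.round(d/1000,4),'turn',round(t,2))
def look(n,labels,k=3):
    p=snap(n);out={}
    for l in labels:
        a=r.pinpoint(p,l)[:k];b=r.search_frame(p,l)[:k];out[l]=(a,b)
        print(l,[(np.round(d['uv'],1).tolist(),round(d['conf'],2)) for d in a],[(np.round(d['bbox']).tolist(),round(d['conf'],2)) for d in b])
    return p,out
E
python3 -m jog '[[-0.278,0.373,-0.048,-17,100],[-0.278,0.373,-0.048,-17,100],[-0.278,0.373,-0.048,-17,100],[-0.278,0.373,-0.048,-17,100],[-0.278,0.373,-0.048,-17,100],[-0.278,0.373,-0.048,-17,100],[-0.278,0.373,-0.048,-17,100],[-0.278,0.373,-0.048,-17,100]]'
python3 -c "
from h import *
to(450,200,300,90);print(snap('wrist')['K'])"
```

```text
time: 3.05
tool_pos: [409.5, 254.7, 294.6]
tcp_rot: [180.0, -0.0, 90.1]
ft_force: [1.2, 1.0, 0.9]
finger_gap: 85.4
shift [-0.0547  0.0404 -0.0054] turn 0.12
[[323.48216667   0.         318.47495169]
 [  0.         323.48216667 197.24624582]
 [  0.           0.           1.        ]]
```

```bash
cat > tote1.py <<'E'
from h import *
np.set_printoptions(precision=1,suppress=True)
import pickle,sys
p,o=look('wrist',['cell_near','cell_mid','mat','jar_packed','tote'],2)
pickle.dump((p['K'],p['T'],{k:v[0][0]['uv'] for k,v in o.items() if v[0]}),open(sys.argv[1]+'.pkl','wb'))
cv2.imwrite(f'pics/{sys.argv[1]}.png',p['image'][:,:,::-1])
for k,v in o.items():
    if v[0]: print(k,atz(ray(p['K'],p['T'],v[0][0]['uv']),8))
to(520,150,300,90)
E
python3 tote1.py t1
```

```text
cell_near [([313.8, 193.9], 0.55)] []
cell_mid [([327.1, 242.8], 0.76)] [([267.0, 155.0, 385.0, 354.0], 0.8)]
mat [([175.0, 228.8], 0.94)] [([115.0, 170.0, 229.0, 280.0], 0.93)]
jar_packed [([341.0, 287.7], 0.98)] [([318.0, 294.0, 376.0, 352.0], 0.58)]
tote [([325.4, 244.9], 0.67), ([325.1, 245.3], 0.26)] [([268.0, 156.0, 387.0, 354.0], 0.91)]
cell_near [458.4 241.7   8. ]
cell_mid [528.5 259.5   8. ]
mat [507.5  52.3   8. ]
jar_packed [599.  279.9   8. ]
tote [531.7 257.2   8. ]
shift [-0.1  0.1 -0. ] turn 0.22
```

View pics/t1.png

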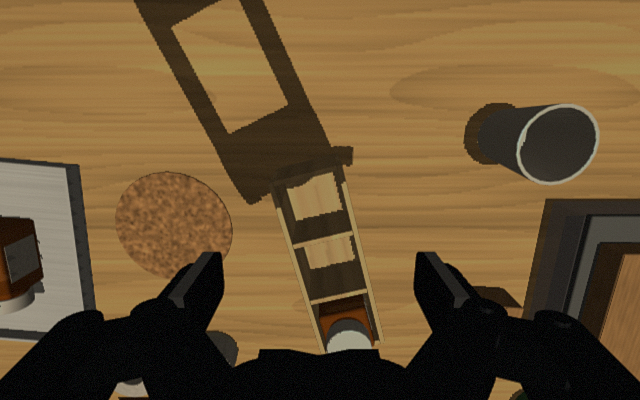

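The view shows the two empty cells at about (314,195) and (327,243), the packed jar at (345,310) and the mat at (174,226). A second view comes on the way to the tray.

```bash
python3 -m jog '[[-0.05,0,-0.005,0,100],[-0.1,0,-0.005,0,100],[-0.12,0,-0.005,0,100],[-0.12,0,-0.005,0,100]]'; python3 tote1.py t2
python3 - <<'E'
from h import *
import pickle
np.set_printoptions(precision=1,suppress=True)
A=[pickle.load(open(f,'rb')) for f in('t1.pkl','t2.pkl')]
for k in A[0][2]:
    if k in A[1][2]: print(k,tri([ray(a[0],a[1],a[2][k]) for a in A]))
to(430,-200,300,90)
E
```

```text
time: 4.05
tool_pos: [408.6, 135.5, 299.1]
tcp_rot: [180.0, 0.0, 90.1]
ft_force: [0.7, 0.8, -0.5]
finger_gap: 85.6
cell_near [([396.7, 198.9], 0.76)] [([362.0, 158.0, 458.0, 361.0], 0.9)]
cell_mid [([406.9, 245.3], 0.64)] [([359.0, 158.0, 464.0, 359.0], 0.88)]
mat [([257.1, 231.1], 0.78), ([3.8, 231.6], 0.46)] [([198.0, 174.0, 313.0, 282.0], 0.6)]
jar_packed [] [([400.0, 305.0, 436.0, 349.0], 0.64)]
tote [([405.8, 246.7], 0.81), ([542.2, 320.0], 0.75)] [([364.0, 159.0, 462.0, 359.0], 0.65)]
cell_near [459.7 239.6   8. ]
cell_mid [527.1 258.5   8. ]
mat [506.3  51.1   8. ]
tote [529.3 257.1   8. ]
shift [ 0.   0.1 -0. ] turn 0.26
cell_near (array([461.3, 241.5,   0.4]), [np.float64(0.6959233765713485), np.float64(0.695923376571275)])
cell_mid (array([529.4, 259.6,   4.5]), [np.float64(0.6264244386959322), np.float64(0.6264244386959514)])
mat (array([508.9,  50. ,   3. ]), [np.float64(0.5634404313990301), np.float64(0.5634404313992656)])
tote (array([530.3, 257.2,   8.3]), [np.float64(1.0963559817233193), np.float64(1.0963559817233406)])
shift [-0.3  0.  -0. ] turn 0.26
```

```bash
python3 -m jog '[[-0.05,0,0,0,100],[-0.1,0.005,0,0,100],[-0.15,0.01,0,0,100],[-0.2,0.01,0,0,100],[-0.25,0.015,0,0,100],[-0.29,0.02,0,0,100],[-0.3,0.02,0,0,100],[-0.3,0.02,0,0,100]]'
python3 - <<'E'
from h import *
np.set_printoptions(precision=1,suppress=True)
p,o=look('wrist',['jar_fallen','jar_standing'],2)
cv2.imwrite('pics/f1.png',p['image'][:,:,::-1])
import pickle;pickle.dump((p['K'],p['T']),open('f1.pkl','wb'))
for k,v in o.items():
    for a in v[0]: print(k,atz(ray(p['K'],p['T'],a['uv']),6),atz(ray(p['K'],p['T'],a['uv']),34))
E
```

```text
time: 5.4
tool_pos: [429.6, -163.5, 298.5]
tcp_rot: [-179.9, -0.0, 90.1]
ft_force: [-0.3, 0.4, 0.1]
finger_gap: 85.2
jar_fallen [([320.2, 211.7], 0.94)] [([290.0, 204.0, 341.0, 304.0], 0.64)]
jar_standing [([216.3, 218.4], 0.64), ([317.0, 210.8], 0.57)] [([160.0, 200.0, 240.0, 276.0], 0.75)]
jar_fallen [ 498.9 -161.     6. ] [ 489.4 -161.2   34. ]
jar_standing [ 508.8 -302.4    6. ] [ 498.6 -293.1   34. ]
jar_standing [ 497.7 -165.3    6. ] [ 488.2 -165.2   34. ]
```

View pics/f1.png

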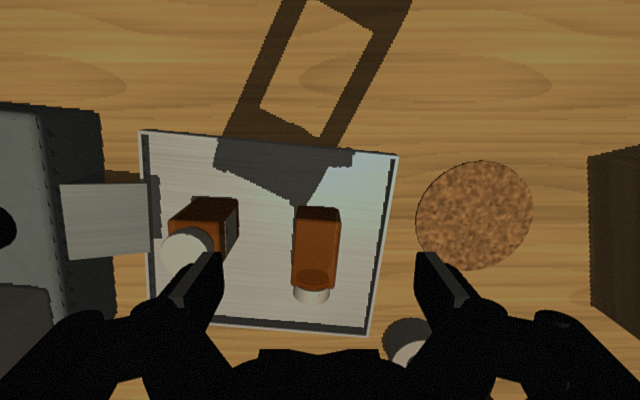

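Fallen jar: base edge (297,206)–(340,208), shoulder near (293,287)–(334,289), cap about (311,290). Standing jar: cap (187,247), with its base toward (210,215).

Run:
```python
from h import *
import pickle
np.set_printoptions(precision=1,suppress=True)
K,T=pickle.load(open('f1.pkl','rb'))
P=[atz(ray(K,T,u),62)for u in[(297,206),(340,208),(293,287),(334,289)]]
print(np.array(P)); d=(P[2]+P[3]-P[0]-P[1])/2;print('w',np.linalg.norm(P[0]-P[1]),np.linalg.norm(P[2]-P[3]),'len',np.linalg.norm(d),'yaw',np.degrees(np.arctan2(d[1],d[0])))
c=(P[0]+P[1])/2;u=d/np.linalg.norm(d);print('cap pt',c+u*108)
print('cap by pixel',atz(ray(K,T,(311,290)),40))
g=c+u*108;yaw=np.degrees(np.arctan2(d[1],d[0]))+90;print(yaw)
to(g[0],g[1],150,yaw)
im=cv2.imread('pics/f1.png')
cv2.imwrite('pics/f1c.png',cv2.resize(im[180:320,140:360],None,fx=3.6,fy=3.6,interpolation=cv2.INTER_CUBIC))
```

```text
[[ 472.8 -188.4   62. ]
 [ 475.2 -138.3   62. ]
 [ 579.8 -195.2   62. ]
 [ 582.6 -143.6   62. ]]
w 50.165727196697325 51.657052778645735 len 107.32922588146177 yaw -3.247838026933974
cap pt [ 581.8 -169.5   62. ]
cap by pixel [ 598.  -173.2   40. ]
86.75216197306602
shift [-0.   0.2  0.1] turn 3.62
```

View pics/f1c.png

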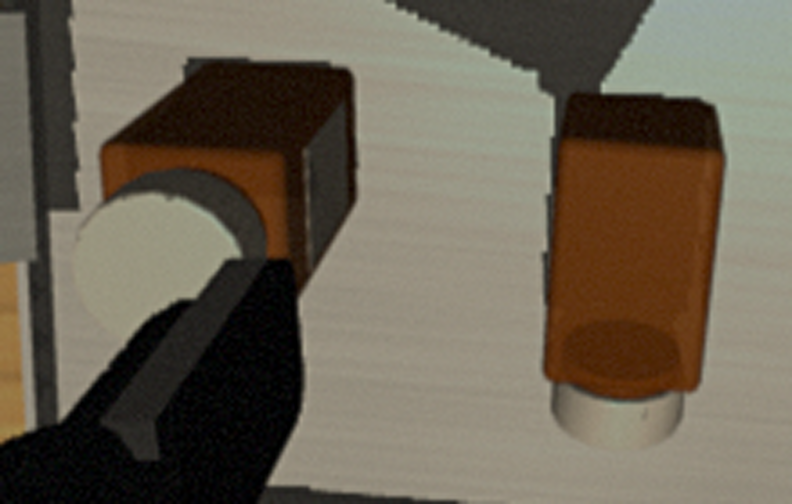

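Run:
```python
from h import *
import pickle
np.set_printoptions(precision=1,suppress=True)
K,T=pickle.load(open('f1.pkl','rb'))
C=lambda *q:(140+(q[0]+.5)/3.6-.5,180+(q[1]+.5)/3.6-.5)
def pt(q,z):return atz(ray(K,T,C(*q)),z)
P=[pt(u,62)for u in[(562,143),(722,152),(545,380),(698,388)]];L=[pt(u,6)for u in [(568,95),(715,105)]]
print(np.array(P+L)); d=(P[2]+P[3]-P[0]-P[1])/2;print('w',np.linalg.norm(P[0]-P[1]),np.linalg.norm(P[2]-P[3]),'len',np.linalg.norm(d),'yaw',np.degrees(np.arctan2(d[1],d[0])))
c=(P[0]+P[1])/2;u=d/np.linalg.norm(d);g=c+u*108;print('cap pt',g)
yaw=np.degrees(np.arctan2(d[1],d[0]))+90
to(g[0],g[1],150,yaw)
print('standing base',pt((210,65),6),pt((350,70),6),'top',pt((103,148),98),pt((293,152),98),pt((300,290),98),'cap',pt((160,268),124))
```

```text
[[ 489.4 -190.1   62. ]
 [ 492.4 -137.7   62. ]
 [ 577.2 -197.6   62. ]
 [ 580.3 -144.3   62. ]
 [ 490.9 -191.7    6. ]
 [ 494.8 -136.7    6. ]]
w 52.533166977130406 53.46527873645515 len 88.13945550860875 yaw -4.570887712898946
cap pt [ 598.6 -172.5   62. ]
shift [-0.   0.2  0.1] turn 4.94
standing base [ 479.5 -324.4    6. ] [ 481.3 -272.5    6. ] top [ 477.9 -322.9   98. ] [ 479.1 -266.9   98. ] [ 524.1 -268.5   98. ] cap [ 503.9 -298.7  124. ]
```

```bash
python3 -m jog '[[-0.002,0.035,0.03,1,100],[-0.004,0.07,0.06,2,100],[-0.006,0.105,0.09,4,100],[-0.008,0.14,0.12,4,100],[-0.008,0.165,0.14,4,100],[-0.008,0.169,0.145,4,100],[-0.008,0.169,0.148,4,100]]'
python3 - <<'E'
from h import *
np.set_printoptions(precision=1,suppress=True)
p,o=look('wrist',['jar_fallen'],2)
cv2.imwrite('pics/f2.png',p['image'][:,:,::-1])
import pickle;pickle.dump((p['K'],p['T']),open('f2.pkl','wb'))
E
```

```text
time: 6.35
tool_pos: [599.1, -166.3, 149.9]
tcp_rot: [-179.9, -0.0, 86.5]
ft_force: [-0.2, 0.1, 0.2]
finger_gap: 85.4
jar_fallen [([311.6, 42.0], 0.68)] [([265.0, 37.0, 359.0, 223.0], 0.61)]
```

View pics/f2.png

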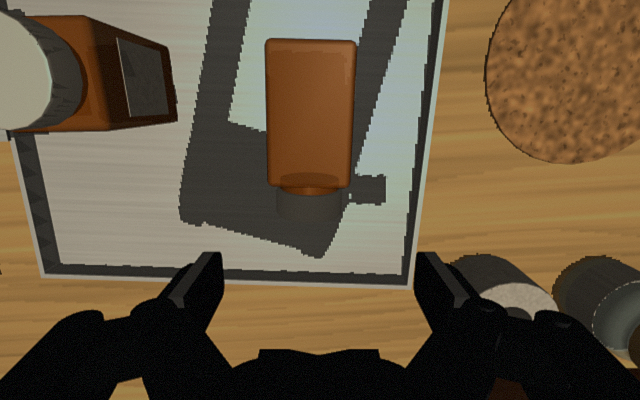

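Here the jar's top face is (265,38)–(356,39) to (267,186)–(350,188) and the cap spans columns 275–345. The jar is nearly square to the jaws and lies between the fingers.

Run:
```python
from h import *
import pickle
np.set_printoptions(precision=1,suppress=True)
a=pickle.load(open('f1.pkl','rb'));b=pickle.load(open('f2.pkl','rb'))
for u,v in [((295.7,219.3),(265,39)),((340.2,221.8),(356,40)),((291,285.2),(267,185)),((333.5,287.4),(350,187))]:
    print(*tri([ray(*a,u),ray(*b,v)]),atz(ray(*b,v),62))
print('cap sides z34',atz(ray(*b,(275,203)),34),atz(ray(*b,(345,203)),34),'end',atz(ray(*b,(311,224)),20))
```

```text
[ 488.9 -190.6   63.2] [np.float64(0.48014615537508065), np.float64(0.48014615537510086)] [ 488.8 -191.2   62. ]
[ 492.5 -137.6   61.6] [np.float64(0.09792255775622673), np.float64(0.09792255775620957)] [ 492.6 -137.5   62. ]
[ 577.  -198.4   62.9] [np.float64(0.8581463638718745), np.float64(0.8581463638719)] [ 577.4 -199.4   62. ]
[ 583.5 -143.8   56.8] [np.float64(0.18880480758637797), np.float64(0.18880480758636886)] [ 582.2 -144.1   62. ]
cap sides z34 [ 598.8 -199.8   34. ] [ 602. -146.   34.] end [ 623.  -173.9   20. ]
```

Heights check out (top face 62 mm, edges 53 mm apart), so I'll descend on the cap and grip lightly.

```bash
python3 -m jog '[[-0.006,0,0.03,1,100],[-0.006,0,0.06,1,100],[-0.006,0,0.09,1,100],[-0.006,0,0.105,1,100],[-0.006,0,0.113,1,100],[-0.006,0,0.113,1,100]]' && python3 -m jog '[[0,0,0,0,40],[0,0,0,0,40],[0,0,0,0,30],[0,0,0,0,30],[0,0,0,0,30],[0,0,0,0,30]]' 20
```

```text
time: 7.1
tool_pos: [598.5, -173.6, 39.4]
tcp_rot: [180.0, 0.0, 85.4]
ft_force: [0.2, -0.1, 0.1]
finger_gap: 85.4
time: 7.7
tool_pos: [599.8, -174.0, 41.2]
tcp_rot: [179.8, 0.1, 85.4]
ft_force: [-0.5, 1.4, 6.3]
finger_gap: 49.4
```

```bash
python3 -m jog '[[0,0,-0.01,0,30],[0,0,-0.03,0,30],[0,0,-0.05,0,30],[0,0,-0.075,0,30],[0,0,-0.1,0,30],[0,0,-0.125,0,30],[0,0,-0.14,0,30],[0,0,-0.14,0,30]]'
python3 - <<'E'
from h import *
p=snap('side');q=snap('wrist')
cv2.imwrite('pics/l1.png',np.vstack([p['image'][200:330,260:500],q['image'][40:360:2,80:560:2]])[:,:,::-1])
E
```

```text
time: 8.5
tool_pos: [600.8, -174.3, 184.6]
tcp_rot: [179.5, 0.1, 85.4]
ft_force: [0.1, -0.3, -1.5]
finger_gap: 49.4
```

View pics/l1.png

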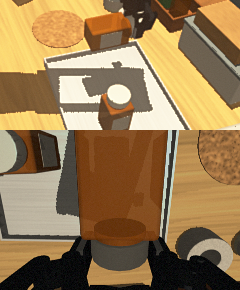

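The jar is still held about horizontal: cap-grip friction beats gravity. I'll lever it up, carrying it over the mat, resting the base edge on the cork and swinging the cap round that edge.

```bash
python3 -m jog '[[0.015,0,0,0,30],[0.045,0,0,0,30],[0.08,0,0,0,30],[0.115,0,0,0,30],[0.15,0,0,0,30],[0.185,0,0,0,30],[0.205,-0.001,0,0,30],[0.213,-0.002,0,0,30]]';  python3 -m jog '[[0,0,0.02,0,30],[0,0,0.04,0,30],[0,0,0.06,0,30],[0,0,0.075,0,30],[0,0,0.08,0,30]]';python3 - <<'E'
from h import *
p,o=look('side',['jar_fallen','round_jar','label_roll'],1)
cv2.imwrite('pics/l2.png',cv2.resize(p['image'][150:280,240:440],None,fx=4,fy=4,interpolation=cv2.INTER_CUBIC)[:,:,::-1])
for k,v in o.items():
  if v[0]:print(k,atz(ray(p['K'],p['T'],v[0][0]['uv']),0))
E
```

```text
time: 9.4
tool_pos: [612.9, 41.9, 178.4]
tcp_rot: [180.0, 0.0, 85.6]
ft_force: [0.3, -0.2, -2.4]
finger_gap: 48.8
time: 9.9
tool_pos: [610.9, 41.6, 95.4]
tcp_rot: [-179.7, 0.0, 85.5]
ft_force: [-1.0, 0.8, -2.5]
finger_gap: 49.0
jar_fallen [([316.8, 207.8], 0.88)] [([314.0, 188.0, 352.0, 220.0], 0.81)]
round_jar [([371.1, 210.4], 0.82)] [([361.0, 183.0, 387.0, 210.0], 0.78)]
label_roll [([392.7, 227.5], 0.72)] [([375.0, 208.0, 406.0, 236.0], 0.75)]
jar_fallen [537.40886168 136.49914232   0.        ]
round_jar [693.17854051  66.11951801   0.        ]
label_roll [ 7.17796727e+02 -2.59084332e+01  1.13686838e-13]
```

View pics/l2.png

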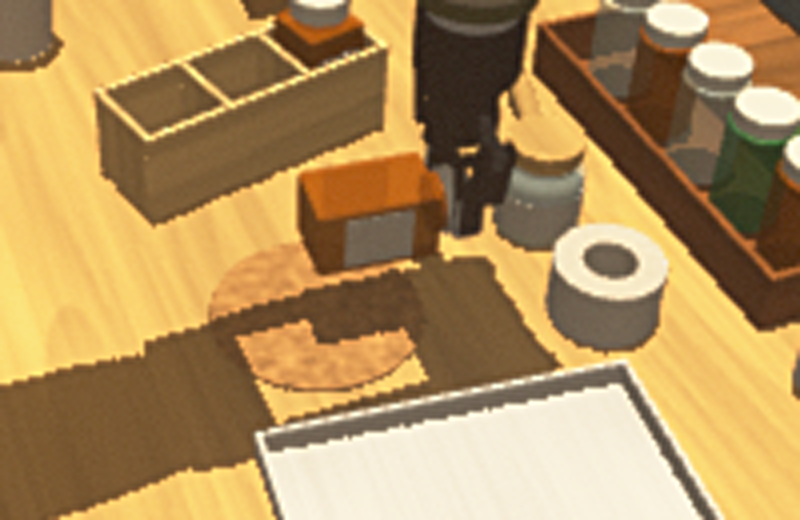

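The jar is level over the mat, and the round jar's edge at x≈659 is clear of the gripper. Pressing down on the base would turn it the wrong way. Gravity nearly overcomes the grip, though, so I'll try up-and-down jerks to ratchet the base down.

```bash
python3 -m jog '[[0,0,-0.05,0,30],[0,0,-0.1,0,30],[0,0,-0.1,0,30],[0,0,-0.055,0,30],[0,0,-0.1,0,30],[0,0,-0.055,0,30],[0,0,-0.1,0,30],[0,0,-0.1,0,30]]' 20
cat > tilt.py <<'E'
from h import *
p,o=look('side',['jar_fallen'],1);T=toolT();print(r.sense()['time'],T[:3,3])
# tilt: origin = point at 108 mm from grasp point in the vertical plane of the jar axis; fit to pixel
from scipy.optimize import minimize_scalar
g=T[:3,3]+T[:3,2]*3;a=np.array([T[0,1],T[1,1],0])
def uv(X):
    c=np.linalg.inv(p['T'])@np.r_[X,1];c=p['K']@c[:3];return c[:2]/c[2]
if o['jar_fallen'][0]:
    m=np.array(o['jar_fallen'][0][0]['uv'])
    f=lambda t:np.linalg.norm(uv(g-108*(a*np.sin(t)+np.array([0,0,1])*np.cos(t)))-m)
    ts=np.radians(np.arange(-60,130));e=[f(t) for t in ts];i=int(np.argmin(e));print('tilt',np.degrees(ts[i]),'res px',e[i])
E
python3 tilt.py
```

```text
time: 11.05
tool_pos: [614.5, 41.9, 202.9]
tcp_rot: [179.7, 0.0, 85.6]
ft_force: [1.2, 0.0, 0.9]
finger_gap: 49.1
jar_fallen [([335.2, 196.4], 0.72)] [([325.0, 160.0, 367.0, 208.0], 0.88)]
11.2 [614.42680104  41.85454012 200.94283269]
tilt 33.0 res px 0.5489238607277132
```

Tilt is down to about 33°. I'll repeat.

```bash
python3 -m jog '[[0,0,-0.05,0,30],[0,0,0,0,30],[0,0,-0.05,0,30],[0,0,0,0,30],[0,0,-0.05,0,30],[0,0,0,0,30],[0,0,0,0,30]]' 20; python3 tilt.py
```

```text
time: 11.9
tool_pos: [610.9, 41.9, 194.7]
tcp_rot: [-179.8, 0.0, 85.6]
ft_force: [-1.6, -0.6, -3.4]
finger_gap: 49.4
jar_fallen [([338.4, 202.9], 0.57)] [([334.0, 167.0, 366.0, 208.0], 0.86)]
12.05 [614.6982161   41.87573772 201.72301978]
tilt 25.0 res px 5.095283719315209
```

```bash
python3 -m jog '[[0,-0.05,0,0,30],[0,-0.085,0,0,30],[0,-0.105,0,0,30],[0,-0.115,0,0,30],[0,-0.12,0,0,30],[0,-0.12,0,0,30]]' 20; python3 tilt.py
```

```text
time: 12.65
tool_pos: [496.0, 51.2, 202.4]
tcp_rot: [179.6, -0.0, 85.6]
ft_force: [0.6, -0.4, -2.5]
finger_gap: 49.1
jar_fallen [([308.4, 208.8], 0.71)] [([298.0, 168.0, 326.0, 214.0], 0.57)]
12.8 [496.00247481  51.02667181 201.55036823]
tilt 10.0 res px 2.9001238618973924
```

About 10°, below the 14.5° at which pressing on the mat rights it. I'll lower it onto the cork gently, watching the force.

```bash
python3 -m jog '[[0,0,0.02,0,30],[0,0,0.04,0,30],[0,0,0.055,0,30],[0,0,0.065,0,30],[0,0,0.071,0,30],[0,0,0.075,0,30],[0,0,0.075,0,30]]'; python3 -m jog '[[0,0,0.002,0,30],[0,0,0.004,0,30],[0,0,0.004,0,30]]'; python3 tilt.py
```

```text
time: 13.5
tool_pos: [497.3, 51.0, 127.3]
tcp_rot: [179.6, 0.0, 85.5]
ft_force: [0.5, -0.5, -2.3]
finger_gap: 49.1
time: 13.8
tool_pos: [500.0, 50.8, 126.7]
tcp_rot: [179.2, -0.0, 85.5]
ft_force: [-1.9, -0.7, 13.4]
finger_gap: 49.7
jar_fallen [([310.1, 228.2], 0.83)] [([297.0, 191.0, 326.0, 236.0], 0.96)]
13.95 [499.8947017   50.85250671 126.72125859]
tilt 9.0 res px 3.0824758133793444
```

Run:
```python
from h import *
p=snap('side');q=snap('wrist')
a=cv2.resize(p['image'][170:260,260:380],(640,480),interpolation=cv2.INTER_CUBIC)[:,:480]
cv2.imwrite('pics/m1.png',np.hstack([a,cv2.resize(q['image'][100:400,160:480],(320,300))[:,:].repeat(1,0) if 0 else cv2.copyMakeBorder(q['image'][100:400,160:480],0,180,0,0,cv2.BORDER_CONSTANT)])[:,:,::-1])
```

```text
(no output)
```

View pics/m1.png

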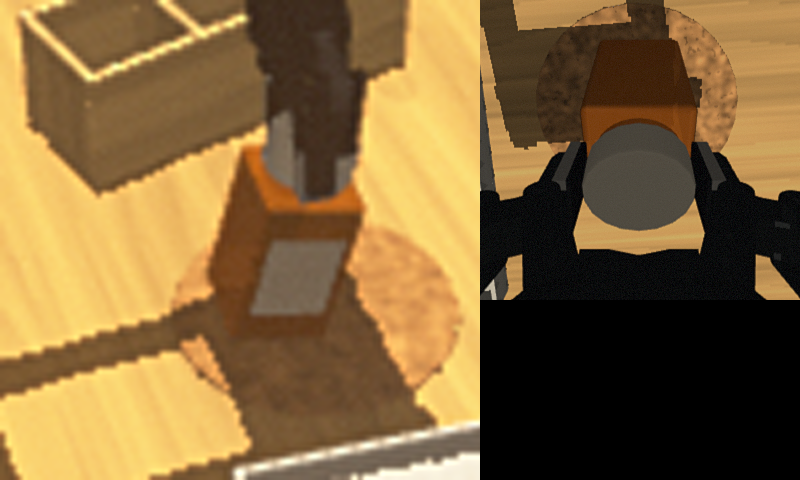

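The jar leans about 15° with its base towards −x, right at the neutral point. I'll lift it, give another horizontal swing and then press again.

```bash
python3 -m jog '[[0,0.005,-0.02,0,30],[0,0.018,-0.045,0,30],[0,0.04,-0.06,0,30],[0,0.07,-0.06,0,30],[0,0.11,-0.06,0,30],[0,0.06,-0.06,0,30],[0,0.025,-0.06,0,30],[0,0.005,-0.06,0,30]]' 20; python3 -m jog '[[0,-0.005,0,0,30],[0,-0.008,0,0,30],[0,-0.008,0,0,30]]'; python3 tilt.py
```

```text
time: 14.85
tool_pos: [502.1, 50.8, 184.0]
tcp_rot: [179.6, 0.0, 85.6]
ft_force: [-0.1, -0.5, -1.5]
finger_gap: 48.9
time: 15.15
tool_pos: [494.7, 51.3, 184.7]
tcp_rot: [179.5, 0.0, 85.6]
ft_force: [-0.8, -0.3, -1.6]
finger_gap: 49.1
jar_fallen [([319.5, 211.7], 0.94)] [([304.0, 176.0, 331.0, 217.0], 0.78)]
15.3 [494.91492443  51.22378288 184.59876503]
tilt -7.0 res px 3.07814736191904
```

```bash
python3 -m jog '[[0,0,0.015,0,30],[0,0,0.03,0,30],[0,0,0.042,0,30],[0,0,0.05,0,30],[0,0,0.055,0,30],[0,0,0.058,0,30],[0,0,0.058,0,30]]'; python3 -m jog '[[0,0,0.002,0,30],[0,0,0.004,0,30],[0,0,0.004,0,30]]';python3 -m jog '[[0,0,0.002,0,30],[0,0,0.004,0,30],[0,0,0.004,0,30]]'; python3 tilt.py
```

```text
time: 16.0
tool_pos: [495.3, 51.2, 126.3]
tcp_rot: [179.5, 0.0, 85.5]
ft_force: [0.0, -0.3, -1.9]
finger_gap: 49.0
time: 16.3
tool_pos: [497.6, 51.1, 124.7]
tcp_rot: [179.2, -0.0, 85.5]
ft_force: [0.7, -1.3, 5.8]
finger_gap: 49.0
time: 16.6
tool_pos: [500.4, 51.0, 123.5]
tcp_rot: [178.8, -0.0, 85.5]
ft_force: [0.6, 0.1, 11.1]
finger_gap: 48.9
jar_fallen [([321.2, 224.8], 0.62)] [([308.0, 194.0, 330.0, 235.0], 0.92)]
16.75 [500.30058573  50.99626007 123.52236837]
tilt -9.0 res px 1.0863857496741496
```

Run:
```python
from h import *
p=snap('side');q=snap('wrist')
a=cv2.resize(p['image'][170:260,260:380],(640,480),interpolation=cv2.INTER_CUBIC)[:,:480]
cv2.imwrite('pics/m2.png',np.hstack([a,cv2.copyMakeBorder(q['image'][100:400,160:480],0,180,0,0,cv2.BORDER_CONSTANT)])[:,:,::-1])
# projected vertical line at jar place and 10deg leaning line
def uv(X):
    c=np.linalg.inv(p['T'])@np.r_[X,1];c=p['K']@c[:3];return c[:2]/c[2]
b=np.array([500,51,4.])
for t in (-15,-10,-5,0,5,10,15): 
    v=uv(b+92*np.array([np.sin(np.radians(t)),0,np.cos(np.radians(t))]))-uv(b);print(t,np.round(v,1), 'dx/dy',round(v[0]/v[1],3))
```

```text
-15 [ -7.5 -21.1] dx/dy 0.356
-10 [ -4.9 -22.2] dx/dy 0.22
-5 [ -2.2 -23.1] dx/dy 0.096
0 [  0.5 -23.8] dx/dy -0.019
5 [  3.1 -24.4] dx/dy -0.128
10 [  5.7 -24.7] dx/dy -0.232
15 [  8.3 -24.8] dx/dy -0.334
```

View pics/m2.png

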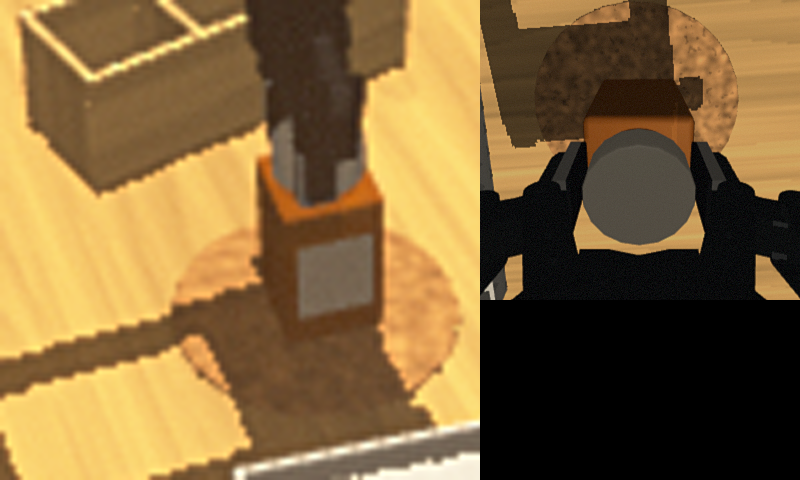

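The label edge in the side view is within 1–2° of vertical, and the base is on the mat. I'll release it.

```bash
python3 -m jog '[[0,0,-0.001,0,58],[0,0,-0.001,0,60],[0,0,-0.001,0,63],[0,0,-0.001,0,66],[0,0,-0.001,0,75],[0,0,-0.001,0,80],[0,0,-0.001,0,80]]'; python3 -m jog '[[0,0,0,0,80],[0,0,-0.02,0,80],[0,0,-0.04,0,80],[0,0,-0.07,0,80],[0,-0.01,-0.1,0,80],[0,-0.02,-0.12,0,80]]'
python3 - <<'E'
from h import *
import pickle
np.set_printoptions(precision=1,suppress=True)
p,o=look('wrist',['jar_fallen','mat'],1);s,q=look('side',['jar_fallen','mat'],1);t,w=look('top',['jar_fallen','mat'],1)
for z in (4,122):
  for P,O in((p,o),(s,q),(t,w)):
    if O['jar_fallen'][0]: print(z,atz(ray(P['K'],P['T'],O['jar_fallen'][0][0]['uv']),z))
cv2.imwrite('pics/m3.png',np.vstack([s['image'][150:270,220:400],p['image'][::2,::2][:,70:250]])[:,:,::-1].repeat(2,0).repeat(2,1)[:590])
pickle.dump((p['K'],p['T']),open('m3.pkl','wb'))
print(r.sense()['tool_pos'])
E
```

```text
time: 17.55
tool_pos: [500.2, 51.0, 124.4]
tcp_rot: [178.9, -0.0, 85.5]
ft_force: [-0.2, 0.0, 0.1]
finger_gap: 68.2
time: 18.15
tool_pos: [478.3, 52.7, 246.4]
tcp_rot: [178.7, -0.0, 85.5]
ft_force: [0.1, -0.2, 0.4]
finger_gap: 67.9
jar_fallen [([316.6, 195.1], 0.63)] [([287.0, 173.0, 351.0, 266.0], 0.72)]
mat [] [([250.0, 121.0, 383.0, 246.0], 0.89)]
jar_fallen [([318.7, 226.0], 0.64)] [([308.0, 192.0, 333.0, 235.0], 0.97)]
mat [([319.3, 226.5], 0.73)] [([292.0, 211.0, 346.0, 252.0], 0.6)]
jar_fallen [([186.5, 177.0], 0.74)] []
mat [] [([306.0, 234.0, 352.0, 247.0], 0.56)]
4 [515.6  47.7   4. ]
4 [510.9  52.7   4. ]
4 [649.1 473.8   4. ]
122 [479.   51.2 122. ]
122 [463.1 -63.  122. ]
122 [621.6 431.5 122. ]
[477.9  52.7 243.8]
```

View pics/m3.png

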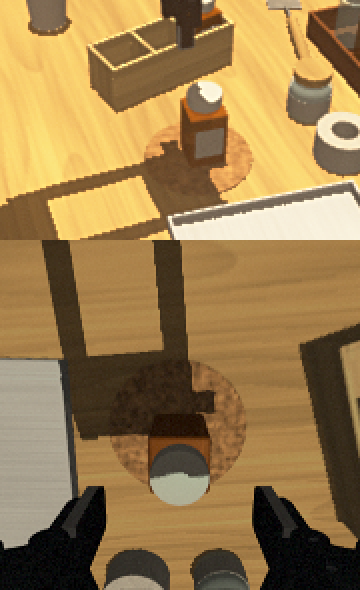

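The jar stands upright and free on the mat (wrist cap centre ≈ (320,236)). Step 1 looks met.

Run:
```python
from h import *
import pickle
np.set_printoptions(precision=1,suppress=True)
K,T=pickle.load(open('m3.pkl','rb'))
print('captop',atz(ray(K,T,(320,236)),122),'edge',atz(ray(K,T,(290,193)),96),atz(ray(K,T,(348,193)),96),'base far',atz(ray(K,T,(293,174)),4),atz(ray(K,T,(346,175)),4))
print(r.sense()['joint_pos'])
```

```text
captop [514.5  51.2 122. ] edge [483.4  27.4  96. ] [487.3  77.9  96. ] base far [488.2  22.6   4. ] [494.1  83.3   4. ]
[  0.2 -12.2 105.4  -0.1  85.7 -85.3]
```

```bash
python3 - <<'E'
from h import *
to(512.5,51,160,85.5)
E
python3 -m jog '[[0.001,0.015,0.02,0,100],[0.001,0.03,0.05,0,100],[0.001,0.034,0.075,0,100],[0.001,0.035,0.083,0,100],[0.001,0.035,0.083,0,100]]'
python3 - <<'E'
from h import *
import pickle
np.set_printoptions(precision=4,suppress=True)
p=snap('wrist');pickle.dump((p['K'],p['T']),open('m4.pkl','wb'));cv2.imwrite('pics/m4.png',p['image'][:,:,::-1][60:400,120:520])
to(512.5,51,120,85.5)
E
```

```text
shift [0.001  0.033  0.0844] turn 0.04
time: 19.4
tool_pos: [513.4, 50.9, 160.1]
tcp_rot: [179.1, -0.0, 85.5]
ft_force: [0.9, 0.2, 1.2]
finger_gap: 85.8
shift [-0.     -0.0024  0.0416] turn 0.04
```

View pics/m4.png

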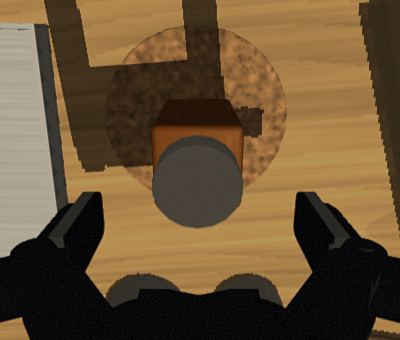

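Run:
```python
from h import *
import pickle
np.set_printoptions(precision=1,suppress=True)
a=pickle.load(open('m4.pkl','rb'));b=pickle.load(open('m3.pkl','rb'))
print('captop',atz(ray(*a,(317.5,246)),122),'lowest',atz(ray(*a,(317.5,287)),122),'edge',atz(ray(*a,(273,185)),96),atz(ray(*a,(363,185)),96),'base',atz(ray(*a,(284,159)),4),atz(ray(*a,(351,159)),4))
print('tri cap top',tri([ray(*a,(317.5,246)),ray(*b,(320,236))]))
```

```text
captop [515.9  50.1 122. ] lowest [541.2  48.1 122. ] edge [486.9  25.9  96. ] [491.  79.  96.] base [488.3  22.9   4. ] [492.8  80.6   4. ]
tri cap top (array([489.6,  52.6, 176.6]), [np.float64(0.24756325318725775), np.float64(0.24756325318723252)])
```

Jar axis at (516.5, 50.5), yaw −4.4°. I'll descend and grip it.

```bash
python3 -m jog '[[0,0.001,0.015,0,100],[0,0.002,0.03,0,100],[0,0.002,0.038,0,100],[0,0.002,0.041,0,100],[0,0.002,0.041,0,100]]' && python3 -m jog '[[0,0,0,0,70],[0,0,0,0,60],[0,0,0,0,50],[0,0,0,0,40],[0,0,0,0,40],[0,0,0,0,40]]' 30; python3 -m jog '[[0,0,-0.005,0,40],[0,0,-0.02,0,40],[0,0,-0.04,0,40],[0,0,-0.06,0,40],[0,0,-0.08,0,40],[0,0,-0.09,0,40],[0,0,-0.095,0,40],[0,0,-0.095,0,40]]'; python3 -c "
from h import *
to(528,259,225,105.5);to(457,240,225,105.5)"
```

```text
time: 19.95
tool_pos: [516.4, 50.7, 119.9]
tcp_rot: [179.0, -0.0, 85.5]
ft_force: [-0.8, -0.4, 0.3]
finger_gap: 85.3
time: 20.55
tool_pos: [516.9, 50.6, 120.6]
tcp_rot: [178.9, -0.0, 85.5]
ft_force: [-0.7, -1.9, 6.0]
finger_gap: 48.9
time: 21.35
tool_pos: [515.3, 50.8, 216.1]
tcp_rot: [178.9, -0.0, 85.5]
ft_force: [0.1, 0.8, -2.1]
finger_gap: 48.6
shift [ 0.2086 -0.0034 -0.0089] turn -19.95
shift [ 0.1841 -0.0726 -0.0102] turn -19.95
```

```bash
cat > fit.py <<'E'
from h import *
import pickle
from scipy.optimize import minimize
np.set_printoptions(precision=1,suppress=True)
a=pickle.load(open('t1.pkl','rb'));b=pickle.load(open('t2.pkl','rb'))
print('div1,2 mid',atz(ray(a[0],a[1],(322.5,239)),80),atz(ray(a[0],a[1],(337.5,295)),80))
ims=[(K,np.linalg.inv(T),cv2.GaussianBlur(cv2.cvtColor(cv2.imread(f),cv2.COLOR_BGR2GRAY),(0,0),0.7).astype(np.float32)) for (K,T,_),f in((a,'pics/t1.png'),(b,'pics/t2.png'))]
u=np.linspace(-114,114,120);v=np.linspace(-38,38,40)
def lines(o):  # centre of rims offset by o to either side (6mm rim)
    L=[]
    for s in(-1,1): L.append(np.c_[u,np.full(120,s*38+o)])
    for x in(-114,-38,38,114): L.append(np.c_[np.full(40,x+o),v])
    return np.vstack(L)
Q=[lines(0),lines(6),lines(-6)]
def samp(P,q,im):
    K,Ti,g=im;c,s=np.cos(q[2]),np.sin(q[2])
    X=np.c_[q[0]+c*P[:,0]-s*P[:,1],q[1]+s*P[:,0]+c*P[:,1],np.full(len(P),80.),np.ones(len(P))]
    C=(X@Ti.T)[:,:3]@K.T;w=(C[:,:2]/C[:,2:]).astype(np.float32)
    return cv2.remap(g,w[None,:,0],w[None,:,1],cv2.INTER_LINEAR)[0]
def cost(q,I=ims):
    return -sum(np.tanh((2*samp(Q[0],q,i)-samp(Q[1],q,i)-samp(Q[2],q,i))/60).mean() for i in I)
for I in (ims,ims[:1],ims[1:]):
    best=min(((cost((x,y,t),I),x,y,t) for x in np.arange(518,543,2) for y in np.arange(248,272,2) for t in np.radians(np.arange(12,19,1))))
    m=minimize(cost,best[1:],args=(I,),method='Nelder-Mead');q=m.x
    print(m.fun,q[:2],np.degrees(q[2]),'near',q[:2]-76*np.array([np.cos(q[2]),np.sin(q[2])]))
E
python3 fit.py
```

```text
div1,2 mid [490.8 252.6  80. ] [563.5 270.5  80. ]
-1.325391173362732 [528.2 261.9] 14.14678753571801 near [454.5 243.3]
-0.6979217529296875 [527.9 261.9] 13.836782068406288 near [454.1 243.7]
-0.6298443078994751 [528.3 262.4] 14.712772281275624 near [454.8 243.1]
```

The rim fit gives mid cell (528, 262), near cell (454.5, 243) and tote yaw 14.2°, in line with the network's points. I'll carry the jar over the mid cell.

```bash
python3 -m jog '[[0.015,0,-0.005,-2,40],[0.045,-0.001,-0.008,-5,40],[0.08,-0.001,-0.008,-9,40],[0.115,-0.002,-0.008,-12,40],[0.15,-0.003,-0.008,-15,40],[0.185,-0.004,-0.008,-18.5,40],[0.205,-0.004,-0.008,-18.5,40],[0.212,-0.004,-0.008,-18.5,40]]'; python3 -m jog '[[0,0,0,0,40],[0,0,0,0,40]]'
python3 - <<'E'
from h import *
p,o=look('wrist',['jar_fallen','tote','cell_mid'],2)
cv2.imwrite('pics/w5.png',p['image'][:,:,::-1])
for z in (92.,):
  for k in o:
    for d in o[k][0]: print(k,np.round(atz(ray(p['K'],p['T'],d['uv']),z if k=='jar_fallen' else 8),1))
to(528,262,170,103.8)
E
```

```text
time: 22.15
tool_pos: [526.5, 265.2, 222.8]
tcp_rot: [179.1, 0.3, 104.3]
ft_force: [-0.9, -0.4, -2.3]
finger_gap: 49.0
time: 22.35
tool_pos: [525.9, 265.1, 221.9]
tcp_rot: [179.2, 0.3, 104.3]
ft_force: [0.1, 0.8, -2.4]
finger_gap: 48.8
jar_fallen [([313.7, 197.7], 0.76)] [([260.0, 162.0, 376.0, 331.0], 0.72)]
tote [([313.0, 170.7], 0.6)] [([258.0, 39.0, 369.0, 190.0], 0.93)]
cell_mid [([314.6, 171.5], 0.88), ([141.7, 279.7], 0.47)] [([257.0, 38.0, 373.0, 191.0], 0.62)]
jar_fallen [530.8 261.7  92. ]
tote [527.8 258.5   8. ]
cell_mid [528.2 260.3   8. ]
cell_mid [705.5  94.4   8. ]
shift [-0.0026 -0.0002  0.053 ] turn 0.41
```

```bash
python3 -m jog '[[-0.003,0,0.01,0.4,40],[-0.003,0,0.02,0.4,40],[-0.003,0,0.03,0.4,40],[-0.003,0,0.038,0.4,40],[-0.003,0,0.046,0.4,40],[-0.003,0,0.054,0.4,40],[-0.003,0,0.06,0.4,40],[-0.003,0,0.06,0.4,40]]'; python3 -c "
from h import *
to(528,261,130,103.8)"
```

```text
time: 23.5
tool_pos: [527.8, 261.5, 161.7]
tcp_rot: [179.1, 0.3, 103.8]
ft_force: [-0.0, -0.8, -1.3]
finger_gap: 48.9
shift [-0.0004 -0.0004  0.0317] turn 0.01
```

It is entering with no side force. I'll continue down to just above the floor, then ease it on.

```bash
python3 -m jog '[[0,0,0.008,0,40],[0,0,0.016,0,40],[0,0,0.024,0,40],[0,0,0.03,0,40],[0,0,0.034,0,40],[0,0,0.034,0,40]]'; python3 -m jog '[[0,0,0.002,0,40],[0,0,0.003,0,40],[0,0,0.003,0,40]]'
```

```text
time: 24.1
tool_pos: [527.9, 261.2, 126.8]
tcp_rot: [179.2, 0.3, 103.8]
ft_force: [-0.3, -0.5, -2.4]
finger_gap: 48.8
time: 24.4
tool_pos: [528.6, 261.4, 124.9]
tcp_rot: [179.1, 0.3, 103.8]
ft_force: [-1.7, -1.9, 3.5]
finger_gap: 49.2
```

```bash
python3 -m jog '[[0,0,0,0,58],[0,0,0,0,62],[0,0,0,0,70],[0,0,0,0,80],[0,0,0,0,80],[0,0,0,0,80]]'; python3 -m jog '[[0,0,-0.01,0,80],[0,0,-0.03,0,80],[0,0,-0.06,0,80],[0,0,-0.1,0,80],[0,-0.02,-0.14,0,80],[0,-0.05,-0.16,0,80],[0,-0.07,-0.165,0,80],[0,-0.07,-0.165,0,80]]'
python3 - <<'E'
from h import *
for n in('wrist','side'):
  p,o=look(n,['jar_fallen','jar_packed'],2)
  for k in o:
    for d in o[k][0]: print(k,np.round(atz(ray(p['K'],p['T'],d['uv']),8),1))
  cv2.imwrite(f'pics/p_{n}.png',p['image'][:,:,::-1])
to(430,-230,300,88)
E
```

```text
time: 25.0
tool_pos: [528.6, 261.5, 124.9]
tcp_rot: [179.1, 0.3, 103.8]
ft_force: [0.6, -0.5, 0.6]
finger_gap: 68.0
time: 25.8
tool_pos: [457.3, 245.2, 291.9]
tcp_rot: [178.9, 0.3, 103.8]
ft_force: [0.5, 0.1, 0.2]
finger_gap: 68.9
jar_fallen [([314.6, 215.2], 0.86)] [([289.0, 202.0, 345.0, 276.0], 0.63)]
jar_packed [([316.1, 261.2], 0.64)] [([293.0, 265.0, 348.0, 337.0], 0.87)]
jar_fallen [534.2 257.6   8. ]
jar_packed [600.4 275.8   8. ]
jar_fallen [([299.5, 184.4], 0.84)] [([290.0, 152.0, 310.0, 175.0], 0.61)]
jar_packed [([318.6, 176.5], 0.74), ([285.6, 193.7], 0.15)] [([308.0, 141.0, 329.0, 167.0], 0.75)]
jar_fallen [523.  260.7   8. ]
jar_packed [600. 281.   8.]
jar_packed [463.9 228.7   8. ]
shift [-0.4546 -0.1405 -0.0112] turn 15.8
```

Placed: both views put the jar at the mid cell. Now the standing jar.

```bash
python3 -m jog '[[-0.05,-0.015,-0.01,2,100],[-0.1,-0.03,-0.01,4,100],[-0.145,-0.045,-0.01,6,100],[-0.19,-0.06,-0.01,8,100],[-0.24,-0.075,-0.01,10,100],[-0.285,-0.09,-0.01,12,100],[-0.33,-0.1,-0.01,14,100],[-0.375,-0.115,-0.01,15.5,100]]'; python3 -c "
from h import *
to(430,-296,260,88.5)"
```

```text
time: 27.1
tool_pos: [435.5, -148.6, 298.8]
tcp_rot: [179.1, 0.1, 88.2]
ft_force: [0.3, 0.6, 1.0]
finger_gap: 85.1
shift [-0.1474 -0.0016  0.039 ] turn -0.29
```

```bash
python3 -m jog '[[-0.04,0.005,0.01,0,100],[-0.085,0.01,0.025,0,100],[-0.125,0.015,0.04,0,100],[-0.143,0.015,0.048,0,100],[-0.147,0.015,0.05,0,100],[-0.147,0.015,0.05,0,100]]'
cat > st.py <<'E'
from h import *
import sys
# fit square jar pose (x,y,yaw) standing on z0 by comparing the orange mask with the model's projected silhouette
def hull(p,q,z0):
    x,y,t=q;c,s=np.cos(t),np.sin(t);h=28
    B=[(c*i-s*j,s*i+c*j,z) for i in(-h,h) for j in(-h,h) for z in(0,92)]
    X=np.array(B)+[x,y,z0];C=(np.c_[X,np.ones(8)]@np.linalg.inv(p['T']).T)[:,:3]@p['K'].T
    return C[:,:2]/C[:,2:]
p,o=look('wrist',['jar_standing'],2)
cv2.imwrite('pics/'+sys.argv[1]+'.png',p['image'][:,:,::-1])
hsv=cv2.cvtColor(p['image'],cv2.COLOR_RGB2HSV);m=((hsv[...,1]>130)&(hsv[...,0]<20)).astype(np.uint8)
b=[int(v) for v in o['jar_standing'][1][0]['bbox']] if o['jar_standing'][1] else [0,0,640,400]
M=np.zeros_like(m);sl=np.s_[max(b[1]-15,0):b[3]+15,max(b[0]-15,0):b[2]+15];M[sl]=m[sl]
M=cv2.morphologyEx(M,cv2.MORPH_OPEN,np.ones((3,3)));cv2.imwrite('pics/mask.png',M*255)
ys,xs=np.nonzero(M);print('mask',M.sum(),xs.min(),ys.min(),xs.max(),ys.max())
print('base',np.round(atz(ray(p['K'],p['T'],o['jar_standing'][0][0]['uv']),6),1) if o['jar_standing'][0] else '')
def cost(q):
    H=cv2.convexHull(hull(p,q,6).astype(np.float32));R=np.zeros_like(M);cv2.fillConvexPoly(R,(H*16).astype(np.int32),1,shift=4)
    return ((M>0)&(R==0)).sum()*3+((R>0)&(M==0)).sum()   # cap and label lie inside the hull
best=min((cost((x,y,t)),x,y,t) for x in np.arange(496,524,2) for y in np.arange(-310,-284,2) for t in np.radians(np.arange(-10,11,2)))
print('fit',best[:3],np.degrees(best[3]))
to(best[1],best[2],126,90+np.degrees(best[3]))
E
python3 st.py s1
```

```text
time: 27.7
tool_pos: [446.6, -295.8, 248.9]
tcp_rot: [179.1, 0.0, 88.2]
ft_force: [-0.0, 1.6, 0.2]
finger_gap: 84.9
jar_standing [([316.5, 215.3], 0.96)] [([288.0, 194.0, 348.0, 289.0], 0.68)]
mask 2210 288 193 347 247
base [ 507.6 -300.3    6. ]
fit (np.int64(2804), np.int64(496), np.int64(-298)) 4.0
shift [-0.0012  0.0466  0.1251] turn -5.71
```

Run:
```python
from h import *
np.set_printoptions(precision=1,suppress=True)
p=snap('wrist')
im=p['image'];g=cv2.cvtColor(im,cv2.COLOR_RGB2HSV)
M=cv2.imread('pics/mask.png',0)>0
for y in range(192,250,4):
    xs=np.nonzero(M[y])[0]; print(y,(xs.min(),xs.max(),len(xs)) if len(xs) else '',im[y,317].tolist())
print([ (y,im[y,317].tolist()) for y in range(250,300,3)])
f=lambda u,z:atz(ray(p['K'],p['T'],u),z)
print('base edge',f((317,193.5),6),'top sides',f((287.5,218),98),f((347.5,218),98),'cap low',f((317,289),124))
```

```text
192  [34, 18, 8]
196 (np.int64(294), np.int64(340), 46) [30, 17, 6]
200 (np.int64(293), np.int64(341), 49) [32, 16, 14]
204 (np.int64(292), np.int64(342), 51) [31, 12, 6]
208 (np.int64(291), np.int64(343), 53) [31, 16, 5]
212 (np.int64(290), np.int64(344), 55) [31, 16, 3]
216 (np.int64(289), np.int64(345), 56) [34, 19, 7]
220 (np.int64(289), np.int64(346), 58) [90, 49, 14]
224 (np.int64(288), np.int64(347), 60) [84, 48, 20]
228 (np.int64(288), np.int64(347), 45) [49, 47, 37]
232 (np.int64(288), np.int64(347), 27) [49, 46, 39]
236 (np.int64(288), np.int64(346), 18) [61, 56, 47]
240 (np.int64(288), np.int64(346), 10) [64, 57, 50]
244 (np.int64(288), np.int64(346), 8) [60, 56, 47]
248  [57, 53, 46]
[(250, [101, 104, 86]), (253, [161, 165, 143]), (256, [158, 159, 136]), (259, [157, 158, 134]), (262, [157, 158, 134]), (265, [156, 158, 133]), (268, [157, 156, 133]), (271, [158, 157, 133]), (274, [158, 155, 131]), (277, [156, 154, 131]), (280, [158, 155, 131]), (283, [157, 155, 130]), (286, [157, 152, 135]), (289, [153, 144, 129]), (292, [155, 146, 129]), (295, [155, 148, 131]), (298, [152, 147, 130])]
base edge [ 482.1 -298.4    6. ] top sides [ 476.9 -324.3   98. ] [ 478.4 -270.1   98. ] cap low [ 534.3 -299.2  124. ]
```

Jar axis at about (508, −298), yaw about −2°, matching the earlier view. I'll descend and grip.

```bash
python3 -m jog '[[0,0.03,0.02,0,100],[-0.001,0.055,0.04,0,100],[-0.001,0.058,0.07,0,100],[-0.001,0.058,0.1,0,100],[-0.001,0.058,0.12,0,100],[-0.001,0.058,0.127,0,100],[-0.001,0.058,0.127,0,100]]' && python3 -m jog '[[0,0,0,0,70],[0,0,0,0,60],[0,0,0,0,50],[0,0,0,0,40],[0,0,0,0,40],[0,0,0,0,40]]' 30
```

```text
time: 28.6
tool_pos: [507.3, -297.1, 124.0]
tcp_rot: [179.1, 0.1, 88.4]
ft_force: [-0.3, -0.3, -0.3]
finger_gap: 85.5
time: 29.2
tool_pos: [508.3, -297.9, 126.0]
tcp_rot: [178.9, 0.2, 88.4]
ft_force: [-0.8, 0.1, 6.8]
finger_gap: 48.7
```

```bash
python3 -m jog '[[0,0,-0.005,0,40],[0,0,-0.02,0,40],[0,0,-0.045,0,40],[0,0,-0.07,0,40],[0,0,-0.095,0,40],[0,0,-0.108,0,40],[0,0,-0.112,0,40],[0,0,-0.112,0,40]]'; python3 -c "
from h import *
to(454.5,230,235,104.4)"
```

```text
time: 30.0
tool_pos: [506.3, -297.5, 238.2]
tcp_rot: [178.9, 0.2, 88.4]
ft_force: [0.0, -0.2, -3.1]
finger_gap: 49.0
shift [ 5.258e-01 -6.690e-02  1.000e-04] turn -16.05
```

```bash
python3 -m jog '[[0.015,-0.002,0,-1,40],[0.045,-0.006,0,-3,40],[0.08,-0.01,0,-5,40],[0.12,-0.015,0,-7,40],[0.16,-0.02,0,-9,40],[0.2,-0.025,0,-11,40],[0.24,-0.03,0,-13,40],[0.275,-0.035,0,-16,40]]'; python3 -c "
from h import *
to(454.5,243.3,235,104.4)"
```

```text
time: 30.8
tool_pos: [477.5, -19.0, 234.8]
tcp_rot: [179.1, 0.4, 104.5]
ft_force: [1.0, 0.5, -3.0]
finger_gap: 48.8
shift [ 0.2596  0.0434 -0.0013] turn 0.11
```

```bash
python3 -m jog '[[0.04,0.007,0,0,40],[0.08,0.013,0,0,40],[0.12,0.02,0,0,40],[0.16,0.027,0,0,40],[0.2,0.033,0,0,40],[0.235,0.039,0,0,40],[0.253,0.042,0,0,40],[0.26,0.043,0,0,40]]'; python3 -m jog '[[0,0,0,0,40],[0,0,0,0,40]]'
python3 - <<'E'
from h import *
p,o=look('wrist',['tote','cell_near','jar_standing'],2)
for k in o:
    for d in o[k][0]: print(k,np.round(atz(ray(p['K'],p['T'],d['uv']),112 if k=='jar_standing' else 8),1))
to(454.5,243.3,165,104.4)
E
```

```text
time: 31.6
tool_pos: [452.0, 245.5, 231.9]
tcp_rot: [179.3, 0.4, 104.7]
ft_force: [-0.4, -1.8, -2.2]
finger_gap: 48.8
time: 31.8
tool_pos: [451.3, 244.8, 230.7]
tcp_rot: [179.4, 0.4, 104.7]
ft_force: [-0.4, 0.2, -4.0]
finger_gap: 49.2
tote [] [([284.0, 316.0, 347.0, 354.0], 0.74), ([265.0, 136.0, 366.0, 350.0], 0.71)]
cell_near [([318.4, 174.3], 0.85)] [([269.0, 133.0, 366.0, 353.0], 0.74)]
jar_standing [([315.4, 194.9], 0.74), ([545.7, 162.2], 0.72)] [([260.0, 160.0, 379.0, 321.0], 0.74)]
cell_near [456.5 244.6   8. ]
jar_standing [449.6 241.2 112. ]
jar_standing [380.8 401.  112. ]
shift [-0.0017  0.0009  0.067 ] turn 0.25
```

```bash
python3 -m jog '[[-0.001,0.002,0.008,0.3,40],[-0.001,0.002,0.018,0.3,40],[-0.001,0.002,0.028,0.3,40],[-0.001,0.002,0.038,0.3,40],[-0.001,0.002,0.048,0.3,40],[-0.001,0.002,0.058,0.3,40],[-0.001,0.002,0.065,0.3,40],[-0.001,0.002,0.065,0.3,40]]'; python3 -c "
from h import *
to(455,243.5,130,104.4)"
```

```text
time: 32.95
tool_pos: [454.6, 243.9, 165.5]
tcp_rot: [179.4, 0.4, 104.4]
ft_force: [-0.5, 0.4, -3.2]
finger_gap: 48.7
shift [-0.0002 -0.      0.0355] turn -0.04
```

```bash
python3 -m jog '[[0,0,0.008,0,40],[0,0,0.016,0,40],[0,0,0.024,0,40],[0,0,0.03,0,40],[0,0,0.034,0,40],[0,0,0.034,0,40]]'; python3 -m jog '[[0,0,0.002,0,40],[0,0,0.003,0,40],[0,0,0.003,0,40]]'
```

```text
time: 33.55
tool_pos: [454.5, 243.6, 130.7]
tcp_rot: [179.5, 0.4, 104.4]
ft_force: [-0.2, 0.5, -2.5]
finger_gap: 48.7
time: 33.85
tool_pos: [455.0, 243.7, 128.4]
tcp_rot: [179.4, 0.4, 104.4]
ft_force: [-0.5, -0.7, 1.0]
finger_gap: 49.1
```

It touches the floor at the expected height. I'll release and retreat.

```bash
python3 -m jog '[[0,0,0.001,0,40],[0,0,0.001,0,58],[0,0,0.001,0,62],[0,0,0.001,0,70],[0,0,0.001,0,80],[0,0,0.001,0,80],[0,0,0.001,0,80]]'; python3 -m jog '[[0,0,-0.01,0,80],[0,0,-0.03,0,80],[0,0,-0.06,0,80],[0,0,-0.1,0,80],[0,-0.01,-0.14,0,80],[-0.02,-0.03,-0.16,0,80],[-0.04,-0.05,-0.165,0,80],[-0.04,-0.05,-0.165,0,80]]'
python3 - <<'E'
from h import *
for n in('wrist','side','top'):
  p,o=look(n,['jar_fallen','jar_packed','round_jar','label_roll'],3)
  for d in o['jar_fallen'][0]+o['jar_packed'][0]: print(n,np.round(atz(ray(p['K'],p['T'],d['uv']),8),1))
  cv2.imwrite(f'pics/e_{n}.png',p['image'][:,:,::-1])
E
```

```text
time: 34.55
tool_pos: [455.0, 243.7, 127.3]
tcp_rot: [179.4, 0.4, 104.4]
ft_force: [-0.6, -0.1, 0.1]
finger_gap: 68.0
time: 35.35
tool_pos: [414.4, 191.9, 294.9]
tcp_rot: [179.2, 0.4, 104.3]
ft_force: [0.1, 1.6, -0.1]
finger_gap: 68.5
jar_fallen [([345.1, 252.5], 0.6)] [([327.0, 250.0, 381.0, 323.0], 0.93)]
jar_packed [] [([328.0, 309.0, 381.0, 353.0], 0.65)]
round_jar [([198.4, 199.6], 0.45)] []
label_roll [([135.9, 311.0], 0.57)] [([91.0, 290.0, 162.0, 319.0], 0.56)]
wrist [533.9 258.5   8. ]
jar_fallen [([301.0, 183.3], 0.78)] [([288.0, 153.0, 310.0, 174.0], 0.59)]
jar_packed [([316.9, 177.0], 0.7), ([282.3, 193.9], 0.59)] []
round_jar [([367.4, 209.3], 0.7)] [([361.0, 182.0, 385.0, 212.0], 0.6)]
label_roll [([392.7, 228.3], 0.62)] [([376.0, 206.0, 406.0, 236.0], 0.87)]
side [529.8 264.8   8. ]
side [593.4 280.3   8. ]
side [453.5 231.4   8. ]
jar_fallen [] []
jar_packed [([249.4, 190.1], 0.74)] [([234.0, 176.0, 262.0, 200.0], 0.71)]
round_jar [([313.6, 154.3], 0.76)] [([299.0, 137.0, 325.0, 162.0], 0.63)]
label_roll [([342.8, 151.8], 0.7), ([184.3, 179.7], 0.27)] [([334.0, 135.0, 363.0, 167.0], 0.57)]
top [602.1 282.    8. ]
```

No pictures are left to view, so I'll check the cap tops numerically against where upright, seated jars' caps should appear.

Run:
```python
from h import *
np.set_printoptions(precision=1,suppress=True)
for n in ('side','top'):
    p=snap(n)
    h=cv2.cvtColor(p['image'],cv2.COLOR_RGB2HSV);m=((h[...,1]<60)&(h[...,2]>110)).astype(np.uint8)
    k,_,st,c=cv2.connectedComponentsWithStats(m)
    for nm,x,y in(('near',455,243.5),('mid',528.5,261.5),('packed',601,280)):
        q=np.linalg.inv(p['T'])@[x,y,120,1];q=p['K']@q[:3];q=q[:2]/q[2]
        i=1+np.argmin(np.linalg.norm(c[1:]-q,axis=1));print(n,nm,'expected cap',q,'blob',c[i],st[i,4],'at z120',atz(ray(p['K'],p['T'],c[i]),120))
print(r.sense()['time'])
```

```text
side near expected cap [280.1 163.1] blob [279.1 162.6] 101 at z120 [453.1 247.2 120. ]
side mid expected cap [300.6 155.7] blob [300.8 154.7] 94 at z120 [531.2 267.  120. ]
side packed expected cap [319.7 148.8] blob [319.5 147.4] 84 at z120 [603.6 288.2 120. ]
top near expected cap [256.1 236.6] blob [241.6 183.4] 261 at z120 [599.6 282.3 120. ]
top mid expected cap [249.3 209.3] blob [241.6 183.4] 261 at z120 [599.6 282.3 120. ]
top packed expected cap [242.4 182.9] blob [241.6 183.4] 261 at z120 [599.6 282.3 120. ]
36.8
```

```bash
python3 -c "
from bench import r
print(r.sense()['ft_force']);print(r.hand_in())"
```

```text
[-0.28066945  0.73800372 -0.4773546 ]
the job is handed in; nothing more can be done
None
```

Both jars are packed upright in the tote and I handed the job in at about 37 s. No verdict was reported.

- **Fallen jar:** I lifted it by the cap. Grip friction held it horizontal, so I swung it upright with quick jerks of the arm and set it on the cork mat. It stood there free, then I took it again and put it in the middle compartment.
- **Standing jar:** I took it by the cap and put it in the near compartment. Both jars went in with no noticeable side force, touched the tote floor at the expected height and were released there.

**Last checks:**
- **Side view:** all three caps (near, middle and packed) lie within about 1.5 px of where upright, seated jars should show. That is a few millimetres.
- **Top view:** it confirmed only the packed jar, whose cap was within 1 px. No caps were found there for the other two jars, probably because the gripper hid them.
- **Networks:** for the middle jar they disagreed by about 6 mm between cameras, which is inside the 18 mm tolerance.
- **Other objects:** the round jar and label roll show no movement beyond detection noise (up to about 8 px in one view). I did not re-check the brush pot or carton; the arm did not go near them.
- **Not seen by eye:** my 12 picture views were used up, so the end state was checked by numbers only.

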